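# Put away the pile on the darkroom bench

## Task

Put away the pile on the darkroom bench one thing at a time, from the top down: first stand the film can in the round cup, then put the film reel down over the drying post, then lay the metal tin in the small wooden tray, and last the cardboard paper box in the large wooden tray. Each should end upright and flat on the bottom of its own place, set down and let go rather than dropped. Do not disturb the glass beaker or the focusing magnifier.

Things in the scene. Friction and masses are not known exactly. Their poses are not given: they have to be found in the camera images.
- film_can: Aluminium film can, a closed upright cylinder 36 mm in diameter (its lower 32 mm is 35 mm), 44 mm tall, about 60 g. At the start it stands on top of the pile, on the reel. Origin: centre of its underside; z up.
- reel: White plastic film reel, a thick ring lying flat: outer diameter 62 mm, straight through-hole 30 mm in diameter, 30 mm high, about 80 g. At the start it lies on the tin, under the can. Origin: centre of its underside; z up along the hole.
- tin: Flat closed aluminium tin, 58 mm (x) by 96 mm (y), 28 mm high, about 150 g. At the start it lies on the paper box, under the reel, turned by up to about 0.2 rad from the box. Origin: centre of its underside; x is its narrow direction, z up.
- paper_box: Closed cardboard photo-paper box, 68 mm (x) by 140 mm (y), 34 mm high (the lid, 68 mm wide, reaches from 12 mm above the underside to the top; below it the box is 66 mm wide), about 250 g. It stands on the bench at the bottom of the pile. Origin: centre of its underside; x is its narrow direction, z up.
- can_cup: Home of the film can: fixed low black round cup, outside diameter 64 mm, inside 56 mm, rim 12 mm above the bench, inner floor 4 mm above the bench. Origin: centre of its underside, on the bench; z up.
- drying_post: Home of the reel: fixed steel post 12 mm in diameter with a tapered tip, upright in the middle of a grey foot disc 80 mm in diameter and 8 mm thick; the post's tip is 54 mm above the bench. The reel lies on the foot with the post through its hole. Origin: centre of the foot's underside, on the bench; z up.
- small_tray: Home of the tin: fixed shallow wooden tray, inside 78 mm (x) by 116 mm (y), walls 5 mm thick, rim 10 mm above the bench, inner floor 4 mm above the bench. The tin's long side lies along the tray's long side (either way round). Origin: centre of its underside, on the bench; x is its narrow direction, z up.
- large_tray: Home of the paper box: fixed shallow wooden tray, inside 88 mm (x) by 160 mm (y), walls 5 mm thick, rim 10 mm above the bench, inner floor 4 mm above the bench. The box's long side lies along the tray's long side (either way round). Origin: centre of its underside, on the bench; x is its narrow direction, z up.
- beaker: Bystander, to be left alone: loose glass beaker, rim diameter 54 mm, 75 mm tall. Origin: centre of its underside.
- magnifier: Bystander, to be left alone: loose focusing magnifier, 46 mm square dark steel foot with a grey block and a black upright eyepiece tube, 72 mm tall. Origin: centre of its underside.
Not all that is in view belongs to the job. Leave any yellow look-alike of the paper_box alone.

How it is judged:
By the outcome, as a careful person would: the job done as asked, in the order asked, and still so for the second after the job is handed in, with the robot touching nothing.
It also fails if it takes over 120 s, if anything falls off the work surface, if the arm or the gripper's body presses on something with over 40 N, if the wrist force passes 120 N, or if a joint passes its speed limit or range.

## Robot

A 6-joint arm with a two-finger parallel gripper is mounted at the origin on the work surface. World frame = base frame: x ahead of the robot, y to its left, z up, the work surface at z = 0. Lengths are in m, angles in degrees, forces in N, time in s.
With the tool pointing down it reaches from about 0.375 to 0.75 m from the base axis. Payload 9 kg.
Tool frame: the origin (TCP) lies where the fingers leave the gripper's body, on its centre line; the fingertips stand 73 mm ahead of it and the grasp point (between the pads) lies 54 mm ahead of it (robot.tip_reach is the distance from the TCP to the fingertips, in m); z points along the fingers, y is the direction in which the jaws open and shut (so a half turn about z gives the same grasp; the last joint's range is limited). The gripper opens to 85 mm and grips with 20 to 120 N. Pads are 22 mm wide; open, the fingers measure 114 mm over their backs; the gripper's body (76 mm by 85 mm) begins 54 mm behind the grasp point. The pads swing forward as they close: fully open they stand 13 mm farther back than shut.
Start: joints at [-86.442, 5.964, 5.575, 89.605, 0, 77.527], TCP at [0.166, -0.577, 0.304] pointing down, gripper open.
Joint ranges: [-171.21, 171.21], [-48.23, 106.86], [-62.78, 66.21], [-105.2, 120.99], [-86.42, 89.51], [-180, 180]. Speed limits (degrees/s): [127.2, 127.2, 147.25, 180, 180, 180].

## Interface

Orientations are given as [roll, pitch, yaw] about the fixed x, y, z axes, in that order (R = Rz(yaw) Ry(pitch) Rx(roll)).
In Python, from plant import robot gives the robot as it stands. Calls block until the motion is done:
- robot.move_pose(position, orientation): joint-space move of the TCP to a pose.
- robot.line_to(position, vel=0.15, rotation=None, guard=None): straight line of the TCP; rotation=None keeps the orientation; vel is the mean speed in m/s. With guard (N) it stops when the force on the tool has changed by that much, and returns True; else False.
- robot.goto_joints(angles): joint-space move.
- robot.set_gripper(opening): finger opening in m; the grip force is fixed at half the most; returns when the fingers have stopped.
- robot.pause(seconds).
- robot.ik(position, orientation): joint angles nearest the present ones, or None.
- robot.observe(): the state.
- robot.grab_frame(name): name is "scene" or "top" or "wrist"; returns the picture (400x640x3 uint8, blue, green, red); there is no depth.
- robot.get_calibration(name): a dict with "vertical_fov" (degrees; the focal length in pixels is half the picture's height over the tangent of half this angle, whatever the lens; pixels are square), "cx", "cy" (the principal point, pixels), "rvec" (rotation vector, rad) and "tvec" (3), from world to camera coordinates, as OpenCV has them. Camera axes: x right, y down, z forward; pixel columns grow to the right and rows downward; lengths in m; the calibration is good to about 2 mm. The wrist camera is an equidistant fisheye: a pixel r from the principal point sees the ray r / f radians off the axis. A picture is of the moment at which its call begins: read the wrist's pose just before it. get_calibration takes no time and is no camera call; for the wrist camera it gives the pose at the moment of the call.
A pose or a line that the arm cannot do raises robot.IKError and nothing moves.
- robot.job_done(): hands the job in, once; it reports no verdict.
The state is a dict: "time": time; "q": joint angles; "qvel": joint speeds; "joint_torque": joint torques, N m; "tool_pos": TCP position; "tcp_rot": TCP orientation; "ft_force": force on the tool from outside, world axes, zero at the start; "torque": the same for the moment, N m; "gripper_width": finger opening in m.
Only numpy, scipy, OpenCV 4.12 (cv2) and the standard library are available. Lean on these libraries where they do the work, as an engineer would, in place of code of your own. Each camera call takes 0.05 s, during which the arm holds its last target.

## Working session

There is one attempt and no reset: what is moved stays moved. The work goes in short steps, each a Python script; the robot and the scene stay as the last script left them, time stands still between calls to the robot, and variables do not carry over. Pictures are saved under pics/ and viewed, and the job is handed in when it is done.

```bash
ls; mkdir -p pics; python3 - <<'E'
from plant import robot
import cv2
for n in ["scene","top","wrist"]:
    print(n,robot.get_calibration(n))
    cv2.imwrite(f"pics/{n}0.png",robot.grab_frame(n))
print(robot.observe(),robot.tip_reach)
E
```

```text
pics
scene {'vertical_fov': 53.36015816009681, 'cx': 321.6081316615986, 'cy': 200.73478128676152, 'rvec': array([ 1.91627951,  1.13355765, -0.58699556]), 'tvec': array([-0.19471853, -0.13497122,  1.31821837])}
top {'vertical_fov': 43.670295669021506, 'cx': 313.7602981241868, 'cy': 206.73624669380297, 'rvec': array([ 2.17813542, -2.19216518,  0.06670757]), 'tvec': array([0.01592615, 0.4240895 , 1.4972598 ])}
wrist {'vertical_fov': 65.70646984690485, 'cx': 315.82323118298666, 'cy': 202.99668197727974, 'rvec': array([-2.31861046,  1.74706329,  0.25173259]), 'tvec': array([-0.59975692, -0.03627004,  0.37804479])}
{'time': 0.15, 'q': array([-8.64414197e+01,  5.99252744e+00,  5.53966704e+00,  8.96030916e+01,
       -2.33283681e-03,  7.75256079e+01]), 'qvel': array([ 0.06785747, -0.03699228,  0.07580786, -0.08435023,  0.07351847,
        0.01283108]), 'joint_torque': array([ 4.79312104e-03, -5.57356560e+01,  5.04005992e+01,  1.24799038e-02,
       -2.29683847e-04, -2.04982335e-06]), 'tool_pos': array([ 0.16569294, -0.576501  ,  0.30330563]), 'tcp_rot': array([-1.79944865e+02, -9.80805827e-03,  1.60329689e+01]), 'ft_force': array([ 0.89961294, -0.3361514 , -0.36414723]), 'torque': array([ 0.01987826, -0.00147308, -0.02116346]), 'gripper_width': 0.08542246613092608} 0.0726
```

View pics/scene0.png

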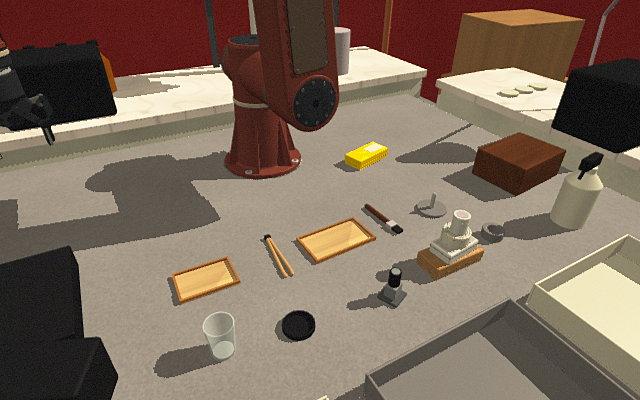

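View pics/top0.png

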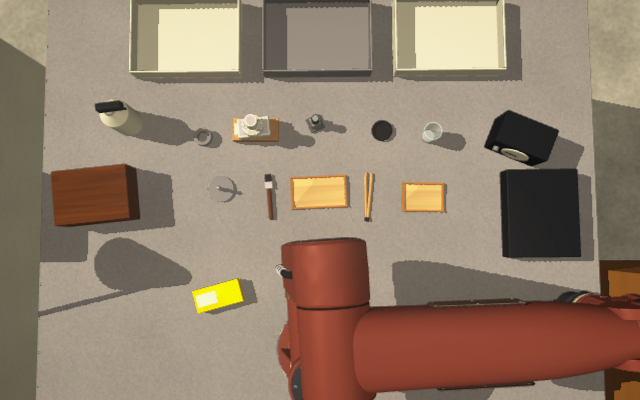

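View pics/wrist0.png

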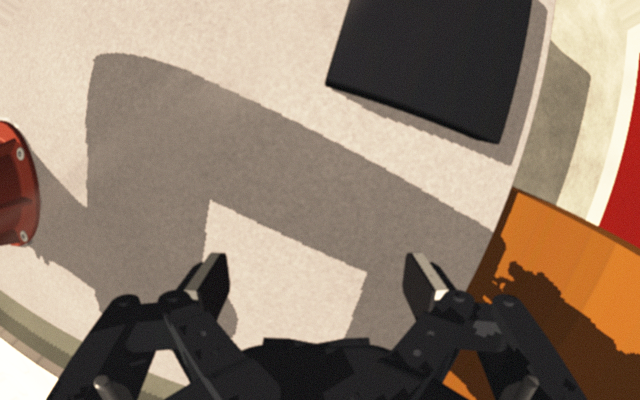

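Scene view: pile at (455,245), post (432,205), magnifier (393,285), cup (298,325), beaker (220,335), large tray (336,240), small tray (205,280). Top view: pile (255,127), post foot (222,190), cup (381,130), large tray (319,192), small tray (423,197), small grey ring, not part of the job (204,137), and yellow look-alike (218,296). I'll enlarge the top view next.

```bash
cat > h.py <<'E'
import numpy as np, cv2
from plant import robot
def cam(n,c=None):
    c=c or robot.get_calibration(n)
    f=200/np.tan(np.radians(c["vertical_fov"])/2)
    R=cv2.Rodrigues(np.array(c["rvec"]))[0]; t=np.array(c["tvec"])
    return f,c["cx"],c["cy"],R,-R.T@t
def ray(n,uv,c=None):
    f,cx,cy,R,C=cam(n,c)
    d=np.array([uv[0]-cx,uv[1]-cy])
    if n=="wrist":
        r=np.hypot(*d); th=r/f
        v=np.array([*(d/max(r,1e-9)*np.sin(th)),np.cos(th)])
    else: v=np.array([d[0]/f,d[1]/f,1.])
    v=R.T@v
    return C,v/np.linalg.norm(v)
def plane(n,uv,z,c=None):
    C,v=ray(n,uv,c); return C+v*(z-C[2])/v[2]
def pix(n,P,c=None):
    f,cx,cy,R,C=cam(n,c); v=R@(np.array(P)-C)
    if n=="wrist":
        s=np.hypot(v[0],v[1]); th=np.arctan2(s,v[2]); return np.array([cx,cy])+f*th*v[:2]/s
    return np.array([cx,cy])+f*v[:2]/v[2]
def crop(img,x0,y0,x1,y1,s,name):
    cv2.imwrite("pics/"+name,cv2.resize(img[y0:y1,x0:x1],None,fx=s,fy=s,interpolation=cv2.INTER_CUBIC))
E
python3 - <<'E'
from h import *
t=cv2.imread("pics/top0.png"); s=cv2.imread("pics/scene0.png")
crop(t,180,100,460,230,2.8,"top0c.png"); crop(s,360,180,520,300,5,"sc0c.png")
for n,uv in dict(pile=(255,127),post=(222,190),cup=(381,130),lt=(319,192),st=(423,197),beaker=(432,132),mag=(315,123),ring=(204,137)).items():
    print(n,plane("top",uv,0).round(3))
E
```

```text
pile [0.673 0.193 0.   ]
post [0.478 0.294 0.   ]
cup [ 0.661 -0.196  0.   ]
lt [ 0.47  -0.003  0.   ]
st [ 0.453 -0.321  0.   ]
beaker [ 0.654 -0.353  0.   ]
mag [0.684 0.008 0.   ]
ring [0.643 0.351 0.   ]
```

View pics/top0c.png

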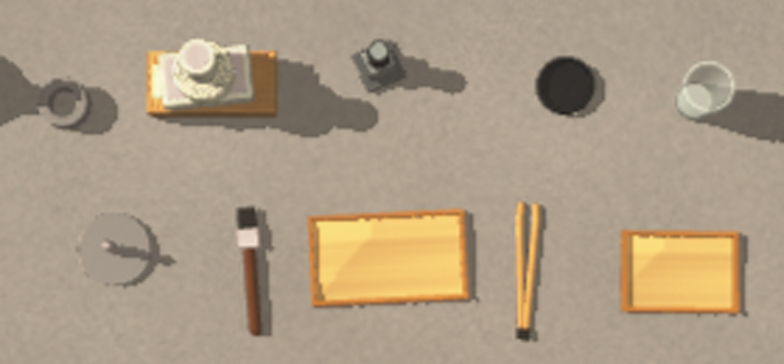

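View pics/sc0c.png

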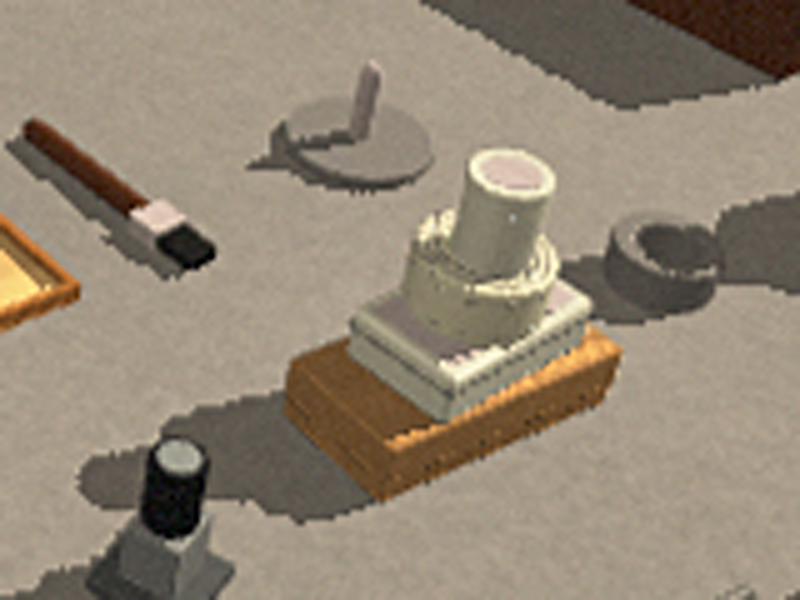

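Enlarged: can (198,57 crop), reel below it, silver tin and orange-brown box. Post tip at about (106,245 crop). The only other candidates are the grey ring (lying on the bench, not white) and the yellow box near the robot. Both are ruled out. Next, closer wrist views of the pile.

```bash
python3 - <<'E'
from h import *
f,cx,cy,R,C=cam("wrist")
o=robot.observe()
from scipy.spatial.transform import Rotation as Ro
T=Ro.from_euler("xyz",o["tcp_rot"],degrees=True).as_matrix()
print("cam in tool",T.T@(C-o["tool_pos"]), "axis",T.T@R[2])
# edges from top cam
t=cv2.imread("pics/top0.png"); s=cv2.imread("pics/scene0.png")
print("can top",plane("top",(180+198/2.8,100+52/2.8),.136), plane("scene",(360+512/5,180+172/5),.136))
print("box", plane("top",(180+211/2.8,100+83/2.8),.034))
for y in (90,0,180):
  for p in [(.60,.19,.32),(.45,.25,.32),(.6,-.19,.3)]: print(y,p,robot.ik(p,[180,0,y]))
E
```

```text
cam in tool [ 7.13605357e-02  7.77924140e-05 -6.94701869e-02] axis [-2.81960525e-01  5.19454165e-04  9.59425866e-01]
can top [0.66626211 0.18870346 0.136     ] [0.66314613 0.19272566 0.136     ]
box [0.6574207  0.18807133 0.034     ]
90 (0.6, 0.19, 0.32) [ 5.68778605 11.47638922 13.2733088  91.79691958  0.         95.68778605]
90 (0.45, 0.25, 0.32) [ 14.47307982  -8.6888472   -7.1915664   91.4972808    0.
 104.47307982]
90 (0.6, -0.19, 0.3) [-29.4547315   11.13926425  10.81157203  89.67230777   0.
  60.5452685 ]
0 (0.6, 0.19, 0.32) [   5.68778605   11.47638922   13.2733088    91.79691958    0.
 -174.31221395]
0 (0.45, 0.25, 0.32) [  14.47307982   -8.6888472    -7.1915664    91.4972808     0.
 -165.52692018]
0 (0.6, -0.19, 0.3) [-29.4547315   11.13926425  10.81157203  89.67230777   0.
 150.5452685 ]
180 (0.6, 0.19, 0.32) [ 5.68778605 11.47638922 13.2733088  91.79691958  0.          5.68778605]
180 (0.45, 0.25, 0.32) [14.47307982 -8.6888472  -7.1915664  91.4972808   0.         14.47307982]
180 (0.6, -0.19, 0.3) [-29.4547315   11.13926425  10.81157203  89.67230777   0.
 -29.4547315 ]
```

```bash
python3 - <<'E'
from h import *
t=cv2.imread("pics/top0.png"); hsv=cv2.cvtColor(t,cv2.COLOR_BGR2HSV)
m=cv2.inRange(hsv,(5,120,60),(28,255,255))
m[:,:]=cv2.morphologyEx(m,cv2.MORPH_CLOSE,np.ones((3,3)))
for c in cv2.findContours(m,cv2.RETR_EXTERNAL,cv2.CHAIN_APPROX_NONE)[0]:
    x,y,w,h=cv2.boundingRect(c)
    if not(y>100 and y+h<230 and cv2.contourArea(c)>400): continue
    z=.034 if x<285 else .010
    P=np.array([plane("top",p[0]+0.,z)[:2] for p in c],np.float32)
    (a,b),(ww,hh),an=cv2.minAreaRect(P*1000)
    print((x,y,w,h),"c",a,b,"size",ww,hh,"ang",an)
d=cv2.inRange(hsv,(0,0,0),(180,255,60))
for c in cv2.findContours(d,cv2.RETR_EXTERNAL,cv2.CHAIN_APPROX_NONE)[0]:
    x,y,w,h=cv2.boundingRect(c)
    if 360<x<400 and 110<y<150 and w>10:
        P=np.array([plane("top",p[0]+0.,.012)[:2] for p in c],np.float32)*1000
        print("cup",(x,y,w,h),cv2.minEnclosingCircle(P),cv2.fitEllipse(P))
print(hsv[190,215],hsv[205,215],hsv[190,205])
crop(t,200,165,250,215,12,"post0.png")
E
```

```text
(402, 182, 42, 30) c 453.5028076171875 -317.26971435546875 size 125.4887466430664 88.393798828125 ang 89.60607147216797
(290, 175, 57, 35) c 470.6399841308594 -0.02960968017578125 size 99.24177551269531 170.46337890625 ang 2.3543901443481445
(51, 164, 79, 62) c 461.0406799316406 684.4503173828125 size 169.64366149902344 227.76223754882812 ang 5.672977447509766
cup (372, 121, 20, 20) ((657.3692626953125, -196.14849853515625), 30.44354248046875) ((657.5323486328125, -196.2255401611328), (57.547698974609375, 58.5606575012207), 60.507877349853516)
[ 16  40 165] [ 17  47 174] [ 17  47 178]
```

View pics/post0.png

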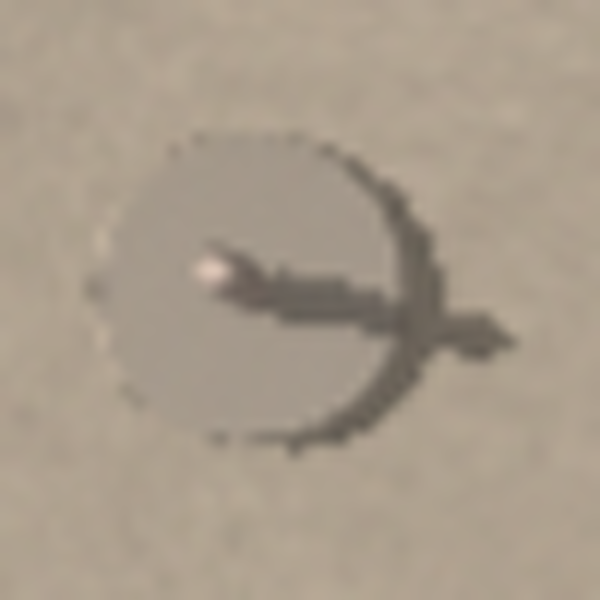

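Foot disc centre is at about (220.4,188.4) and the post tip at about (217.2,186.9) in the top view. Tray and cup sizes match the spec.

```bash
python3 - <<'E'
from h import *
print(plane("top",(220.4,188.4),.008),plane("top",(217.2,186.9),.052))
robot.move_pose([.46,-.0,.36],[180,0,90])
robot.move_pose([.655,.215,.36],[180,0,90])
robot.pause(.2)
np.save("w1c.npy",robot.get_calibration("wrist"),allow_pickle=True)
o=robot.observe(); print(o["tool_pos"],o["tcp_rot"],o["time"])
w=robot.grab_frame("wrist"); cv2.imwrite("pics/w1.png",w)
E
```

```text
[0.48252893 0.2976964  0.008     ] [0.48245305 0.29872567 0.052     ]
[0.65493738 0.21382619 0.36098412] [ 1.79934401e+02 -4.31598221e-03  8.99150034e+01] 3.7833
```

View pics/w1.png

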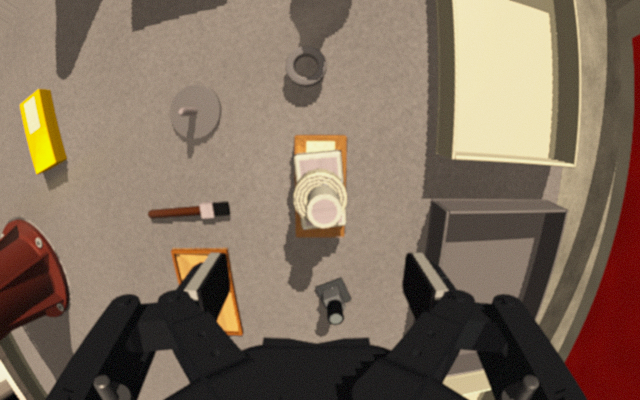

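Wrist view: pile at (320,185) with the can top at (323,210), reel (320,197), tin (321,190) and box (321,185). Fingers are at the bottom. Next, a crop.

```bash
python3 - <<'E'
from h import *
w=cv2.imread("pics/w1.png"); crop(w,270,120,370,250,6 if 0 else 4.5,"w1c.png")
E
```

```text
(no output)
```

View pics/w1c.png

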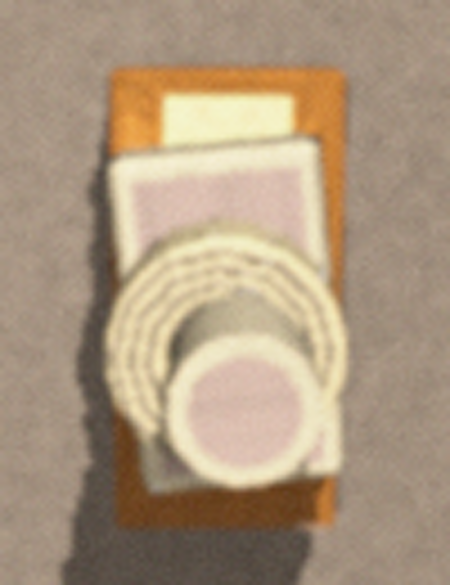

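Crop: can top at (247,411), reel top at (227,345), tin corners (110,157), (322,138), (342,470), (150,490), and box corners (112,70), (345,70), (335,525), (118,525).

```bash
python3 - <<'E'
from h import *
c=np.load("w1c.npy",allow_pickle=True).item()
q=lambda x,y:(270+(x+.5)/4.5-.5,120+(y+.5)/4.5-.5)
P=lambda x,y,z:plane("wrist",q(x,y),z,c)[:2]*1000
print("can",P(247,411,.136),"diam",np.linalg.norm(P(165,411,.136)-P(330,411,.136)),np.linalg.norm(P(247,335,.136)-P(247,488,.136)))
print("reel LR",P(106,350,.092),P(349,350,.092),"top",P(227,233,.092))
for n,k,z in(("tin",[(110,157),(322,138),(342,470),(150,490)],.062),("box",[(112,70),(345,70),(335,525),(118,525)],.034)):
    A=np.array([P(*p,z) for p in k]); print(n,A.round(1).tolist(),"ctr",A.mean(0),"sides",[round(float(np.linalg.norm(A[i]-A[(i+1)%4])),1) for i in range(4)], "angs",[round(float(np.degrees(np.arctan2(*(A[i]-A[j])[::-1]))),1) for i,j in((0,3),(1,2),(1,0),(2,3))])
# post check & cup
print("post tip",plane("wrist",(182,112),.053,c),pix("wrist",(.4825,.298,.008),c))
print("top: can px pred",pix("top",(*(P(247,411,.136)/1000),.136)),pix("scene",(*(P(247,411,.136)/1000),.136)))
E
```

```text
can [663.54902872 190.2939458 ] diam 36.70867538859291 35.76622008208188
reel LR [629.22460969 192.32542455] [690.60157959 192.19285338] top [659.70309487 222.19117117]
tin [[629.0, 237.4], [685.4, 242.4], [692.8, 148.8], [638.5, 142.9]] ctr [661.41928531 192.85919453] sides [56.6, 93.9, 54.6, 94.9] angs [95.7, 94.5, 5.1, 6.1]
box [[628.0, 258.7], [694.1, 258.7], [694.1, 120.3], [627.2, 120.5]] ctr [660.82977699 189.57121407] sides [66.1, 138.5, 66.9, 138.2] angs [89.7, 90.0, 0.0, -0.2]
post tip [0.48422896 0.29574077 0.053     ] [193.63692326 110.25264626]
top: can px pred [250.14816813 119.52509092] [461.70447124 214.81811533]
```

All sizes check out, and the post agrees to 2 mm across views. The can sits at (0.6635, 0.190), so I'll grasp it now.

```bash
cat >> h.py <<'E'
def st(tag=""):
    o=robot.observe(); print(tag,"t%.1f"%o["time"],o["tool_pos"].round(4),o["tcp_rot"].round(2),"F",o["ft_force"].round(2),"w%.4f"%o["gripper_width"]); return o
def shot(n,name):
    c=robot.get_calibration(n); i=robot.grab_frame(n); cv2.imwrite("pics/"+name+".png",i); np.save(name+".npy",c,allow_pickle=True); return i
E
python3 - <<'E'
from h import *
R=[180,0,90]
robot.move_pose([.6635,.190,.24],R)
robot.line_to([.6635,.190,.184],vel=.08); st("at")
shot("wrist","g1")
robot.set_gripper(.02); st("closed")
robot.line_to([.6635,.190,.22],vel=.06); robot.pause(.1); st("up")
shot("wrist","g2"); shot("scene","g2s")
E
python3 -c "
import cv2,numpy as np
a=cv2.imread('pics/g1.png')[130:,140:500];b=cv2.imread('pics/g2.png')[130:,140:500]
cv2.imwrite('pics/g12.png',np.hstack([a,b]))
a=cv2.imread('pics/g2s.png')[150:310,360:540];cv2.imwrite('pics/g2sc.png',cv2.resize(a,None,fx=3.5,fy=3.5))"
```

```text
at t5.2 [0.6637 0.19   0.1845] [179.96  -0.    90.  ] F [0.28 0.16 0.22] w0.0855
closed t5.8 [0.6637 0.1901 0.1845] [ 1.7996e+02 -1.0000e-02  9.0000e+01] F [-0.39  0.01  3.87] w0.0338
up t6.7 [0.6633 0.19   0.2194] [-179.95    0.     90.  ] F [-0.76  0.33 -0.26] w0.0339
```

View pics/g12.png

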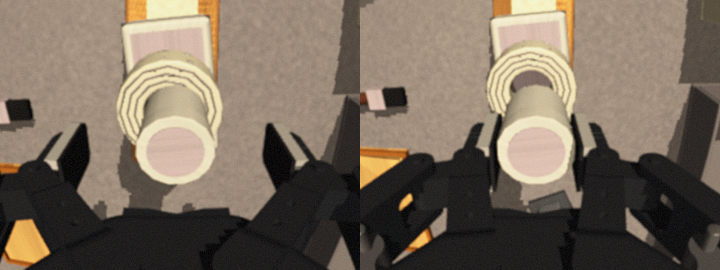

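View pics/g2sc.png

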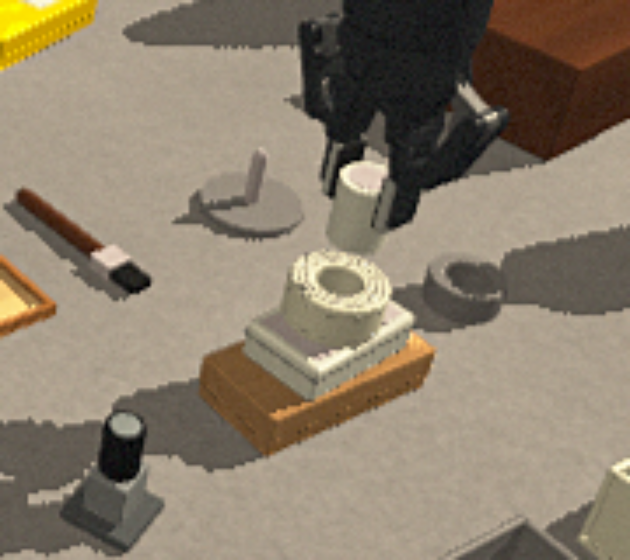

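The can is held, clear of the pile, and looks upright. The reel stayed put. Carrying it to the cup.

```bash
python3 - <<'E'
from h import *
x,y=.6575,-.1962
robot.line_to([.6635,.190,.245],vel=.15)
robot.line_to([x,y,.245],vel=.28)
robot.pause(.15)
shot("wrist","c1"); shot("scene","c1s"); st()
robot.line_to([x,y,.115],vel=.12); shot("wrist","c2"); st()
E
python3 -c "
import cv2,numpy as np
a=cv2.imread('pics/c1.png')[130:,140:500];b=cv2.imread('pics/c2.png')[130:,140:500]
cv2.imwrite('pics/c12.png',np.hstack([a,b]))
a=cv2.imread('pics/c1s.png')[220:380,180:400];cv2.imwrite('pics/c1sc.png',cv2.resize(a,None,fx=3,fy=3))"
```

```text
t8.9 [ 0.6577 -0.1954  0.2451] [179.99   0.    90.06] F [-0.91  0.43 -0.67] w0.0341
 t10.2 [ 0.6581 -0.1965  0.1162] [1.7991e+02 5.0000e-02 9.0000e+01] F [ 0.8  -0.68 -0.59] w0.0341
```

View pics/c12.png

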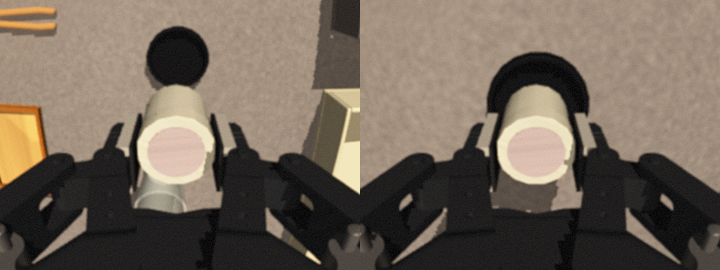

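View pics/c1.png

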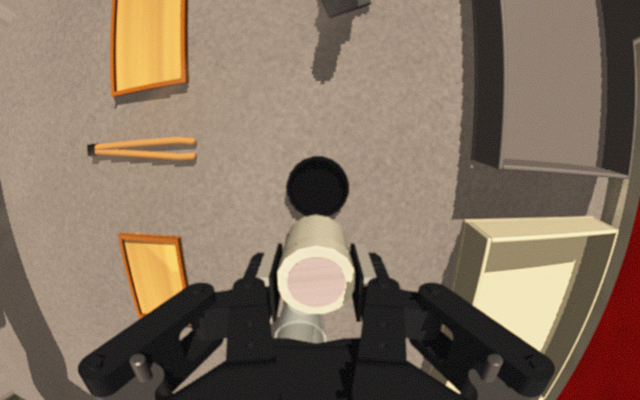

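The cup centre shows at (318,187) in c1, with the can held at (317,278). I'll cross-check the cup position, then lower with a guard.

```bash
python3 - <<'E'
from h import *
c=np.load("c1.npy",allow_pickle=True).item()
i=cv2.imread("pics/c1.png"); m=cv2.inRange(cv2.cvtColor(i,cv2.COLOR_BGR2HSV),(0,0,0),(180,255,70))
best=None
for k in cv2.findContours(m,cv2.RETR_EXTERNAL,cv2.CHAIN_APPROX_NONE)[0]:
    if cv2.pointPolygonTest(k,(318,187),False)>0:
        P=np.array([plane("wrist",p[0]+0.,.012,c)[:2] for p in k],np.float32)*1000
        print(cv2.minEnclosingCircle(P),cv2.fitEllipse(P)[:2])
o=robot.observe(); p=o["tool_pos"]
x,y=.6575,-.1962
hit=robot.line_to([x,y,.0925],vel=.03,guard=4); st("hit %s"%hit)
shot("wrist","c3"); shot("scene","c3s")
E
python3 -c "
import cv2,numpy as np
a=cv2.imread('pics/c3.png')[130:,140:500];b=cv2.resize(cv2.imread('pics/c3s.png')[260:380,220:380],(360,270))
cv2.imwrite('pics/c33.png',np.hstack([a,b]))"
```

```text
((659.206298828125, -197.0583953857422), 32.04633331298828) ((658.8358764648438, -196.33131408691406), (61.166221618652344, 61.61432647705078))
hit True t10.8 [ 0.6573 -0.1961  0.0965] [-1.7997e+02 -1.0000e-02  9.0000e+01] F [-1.21  0.79  5.4 ] w0.0341
```

View pics/c33.png

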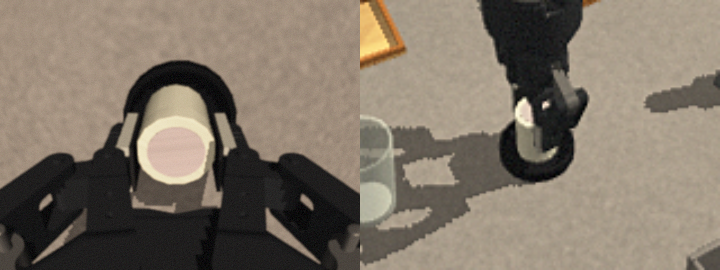

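Contact came at TCP z=0.0965, as expected for the inner floor. Releasing and checking.

```bash
python3 - <<'E'
from h import *
x,y=.6575,-.1962
robot.set_gripper(.06); st("rel")
robot.line_to([x,y,.20],vel=.12)
robot.set_gripper(.085)
robot.pause(.1)
robot.line_to([x,y,.25],vel=.2)
shot("wrist","c4"); shot("scene","c4s"); shot("top","c4t"); st()
E
python3 -c "
import cv2,numpy as np
a=cv2.imread('pics/c4.png')[100:370,140:500];b=cv2.resize(cv2.imread('pics/c4s.png')[260:380,220:380],(360,270))
cv2.imwrite('pics/c44.png',np.hstack([a,b]))"
```

```text
rel t11.2 [ 0.6568 -0.1958  0.0956] [-1.7988e+02 -6.0000e-02  9.0000e+01] F [-0.57 -0.37 -0.2 ] w0.0601
 t13.3 [ 0.6571 -0.196   0.2487] [-1.7982e+02 -1.0000e-01  9.0000e+01] F [-0.47  0.51 -0.38] w0.0852
```

View pics/c44.png

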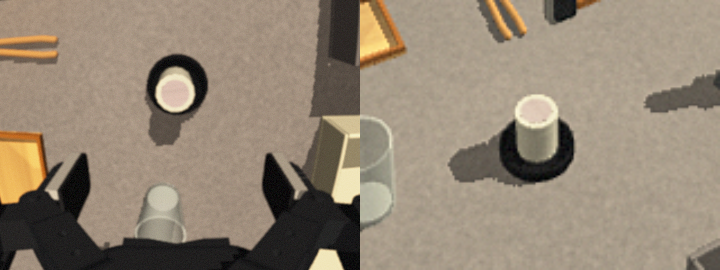

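The can stands upright in the middle of the cup. Back to the pile to re-measure the reel.

```bash
python3 - <<'E'
from h import *
robot.line_to([.657,.215,.28],vel=.3); robot.pause(.3)
i=shot("wrist","r1"); st()
crop(i,240,90,400,250,3.75,"r1c.png")
E
```

```text
t15.2 [0.6571 0.2145 0.28  ] [-1.799e+02 -4.000e-02  8.996e+01] F [-0.57  0.23 -0.06] w0.0850
```

View pics/r1c.png

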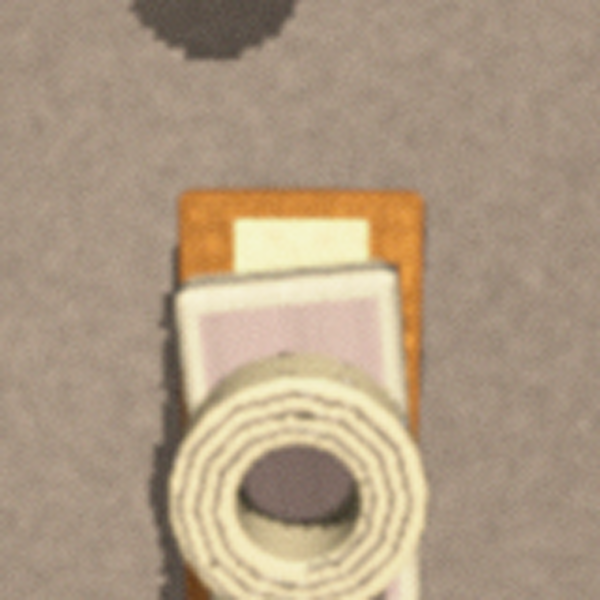

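Reel top circle spans x 170–428 with its top edge at y 377; the hole rim spans x 236–360 and y 443–560.

```bash
python3 - <<'E'
from h import *
c=np.load("r1.npy",allow_pickle=True).item()
P=lambda x,y,z:plane("wrist",(240+(x+.5)/3.75-.5,90+(y+.5)/3.75-.5),z,c)[:2]*1000
print(P(170,495,.092),P(428,495,.092),P(299,377,.092),"hole",P(236,501,.092),P(360,501,.092),P(298,443,.092),P(298,560,.092))
# swing geometry: closed finger tip pixel in g1 open
A=[P(178,295,.062),P(400,270,.062)];print("tin top edge",A,np.degrees(np.arctan2(*(A[1]-A[0])[::-1])))
E
```

```text
[629.16644186 192.91284448] [690.20861427 192.82265556] [659.59937164 221.55929244] hole [644.77990177 191.43754978] [674.07452706 191.39445456] [659.39382754 205.77226496] [659.45232865 176.29929454]
tin top edge [array([629.44769838, 235.4333613 ]), array([685.18242898, 241.75345815])] 6.469478439608298
```

Reel centre at (0.6596, 0.1909). Grasping it.

```bash
python3 - <<'E'
from h import *
x,y=.6596,.191
robot.line_to([x,y,.22],vel=.15)
robot.line_to([x,y,.137],vel=.08); st("at")
robot.set_gripper(.045); st("closed")
robot.line_to([x,y,.17],vel=.05); robot.pause(.1); st("up")
shot("wrist","r2"); shot("scene","r2s")
E
python3 -c "
import cv2,numpy as np
a=cv2.imread('pics/r2.png')[130:,140:500];b=cv2.resize(cv2.imread('pics/r2s.png')[180:300,380:540],(360,270))
cv2.imwrite('pics/r22.png',np.hstack([a,b]))"
```

```text
at t16.9 [0.66   0.191  0.1378] [-1.7997e+02 -5.0000e-02  9.0000e+01] F [-0.6  -0.65  0.46] w0.0849
closed t17.3 [0.6602 0.1911 0.1384] [ 1.7998e+02 -6.0000e-02  9.0000e+01] F [-1.34  0.26  6.45] w0.0603
up t18.2 [0.6593 0.191  0.1694] [-1.7986e+02 -4.0000e-02  9.0000e+01] F [-0.01 -0.04 -0.49] w0.0603
```

View pics/r22.png

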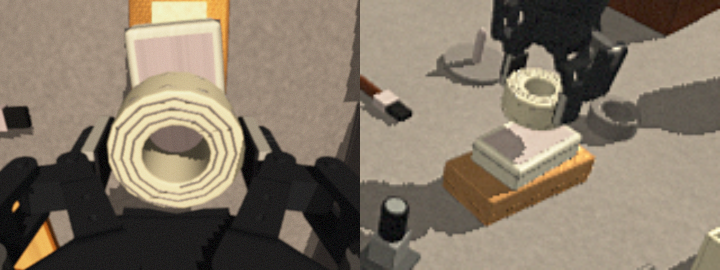

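The reel is held level; tin and box didn't move. On to the post, with a check before lowering.

```bash
python3 - <<'E'
from h import *
x,y=.483,.2975
robot.line_to([.6596,.191,.22],vel=.15)
robot.line_to([x,y,.20],vel=.2); robot.pause(.15); shot("wrist","p0"); st()
robot.line_to([x,y,.15],vel=.1); robot.pause(.1)
shot("wrist","p1"); shot("scene","p1s"); shot("top","p1t"); st()
E
python3 -c "
import cv2,numpy as np
a=cv2.imread('pics/p0.png')[130:,140:500];a2=cv2.imread('pics/p1.png')[130:,140:500];b=cv2.resize(cv2.imread('pics/p1s.png')[150:250,370:503],(360,270))
c=cv2.resize(cv2.imread('pics/p1t.png')[150:225,170:270],(360,270))
cv2.imwrite('pics/p11.png',np.vstack([np.hstack([a,a2]),np.hstack([b,c])]))"
```

```text
t20.1 [0.4837 0.297  0.2   ] [-1.7991e+02 -4.0000e-02  8.9940e+01] F [-0.3  -0.44 -0.16] w0.0607
 t21.1 [0.4834 0.2976 0.1507] [-1.7997e+02 -7.0000e-02  9.0000e+01] F [-0.46  0.22 -0.79] w0.0605
```

View pics/p11.png

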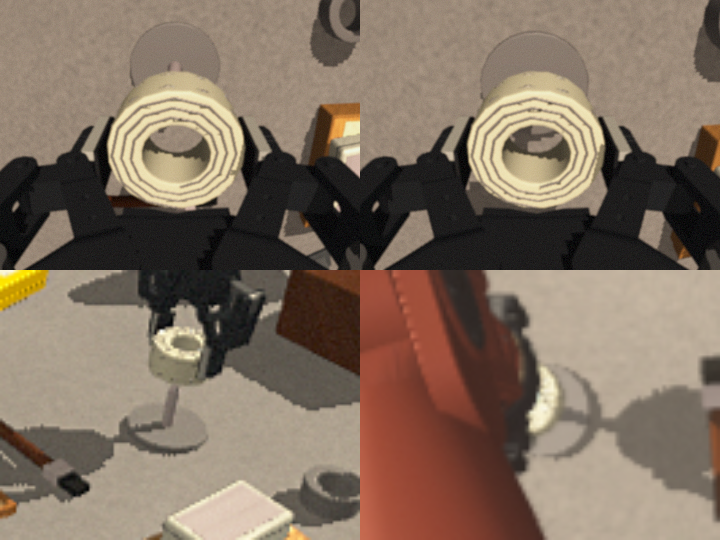

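In p0, the foot disc spans x 271–360 full-frame with its top edge at y 152. In p1, it spans x 341..448 minus the 220 panel shift. I'll check these against the predicted position, then lower with a guard.

```bash
python3 - <<'E'
from h import *
for n,L,Rr,T,yy in(("p0",131,220,22,66),("p1",121,228,31,85)):
    c=np.load(n+".npy",allow_pickle=True).item()
    g=lambda u,v:plane("wrist",(140+u,130+v),.008,c)[:2]
    print(n,(g(L,yy)+g(Rr,yy))/2,np.linalg.norm(g(L,yy)-g(Rr,yy)),g((L+Rr)/2,T)-[0,.04])
E
```

```text
p0 [0.48292884 0.29799475] 0.0783568372569488 [0.48301311 0.29658117]
p1 [0.48217761 0.29762362] 0.07821903311171681 [0.48226886 0.29704469]
```

```bash
python3 - <<'E'
from h import *
x,y=.483,.2975
print(robot.line_to([x,y,.105],vel=.06,guard=8)); st("above")
hit=robot.line_to([x,y,.081],vel=.025,guard=4); st("hit %s"%hit)
shot("wrist","p2"); shot("scene","p2s")
E
python3 -c "
import cv2,numpy as np
a2=cv2.imread('pics/p2.png')[130:,140:500];b=cv2.resize(cv2.imread('pics/p2s.png')[150:250,370:503],(360,270))
cv2.imwrite('pics/p22.png',np.hstack([a2,b]))"
```

```text
False
above t21.9 [0.4832 0.2976 0.1054] [-1.7994e+02 -6.0000e-02  9.0000e+01] F [-0.04  0.22 -0.36] w0.0606
hit True t22.7 [0.4828 0.2974 0.0844] [-1.7988e+02 -3.0000e-02  9.0000e+01] F [-0.36  0.59  4.99] w0.0605
```

View pics/p22.png

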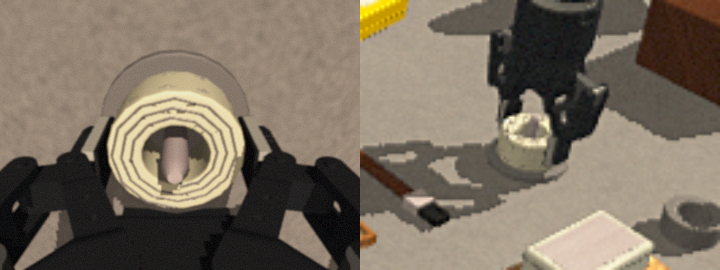

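The reel touches the foot at z=0.0844 (0.084 expected), with the post through the hole. Releasing, then looking at the tin.

```bash
python3 - <<'E'
from h import *
x,y=.483,.2975
robot.set_gripper(.078); st("rel")
robot.line_to([x,y,.20],vel=.12); robot.set_gripper(.085)
robot.line_to([x,y,.25],vel=.2)
shot("wrist","p3"); shot("scene","p3s"); st()
robot.line_to([.657,.235,.28],vel=.25); robot.pause(.3)
i=shot("wrist","t1"); st()
crop(i,240,120,400,280,3.75,"t1c.png")
E
python3 -c "
import cv2,numpy as np
a2=cv2.imread('pics/p3.png')[100:370,140:500];b=cv2.resize(cv2.imread('pics/p3s.png')[150:250,370:503],(360,270))
cv2.imwrite('pics/p33.png',np.hstack([a2,b]))"
```

```text
rel t23.1 [0.482  0.2972 0.0834] [-179.77   -0.     90.  ] F [ 0.44 -0.37 -0.64] w0.0776
 t25.0 [0.4827 0.2974 0.2491] [-1.7974e+02  1.0000e-02  9.0000e+01] F [-0.58 -0.88 -0.26] w0.0850
 t26.2 [0.6566 0.2354 0.2803] [-1.7982e+02 -1.0000e-02  9.0030e+01] F [ 0.74 -0.62  0.69] w0.0852
```

View pics/p33.png

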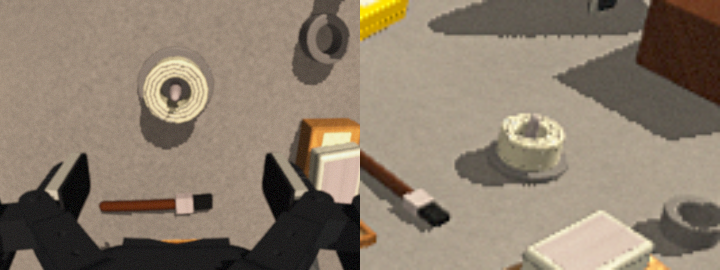

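View pics/t1c.png

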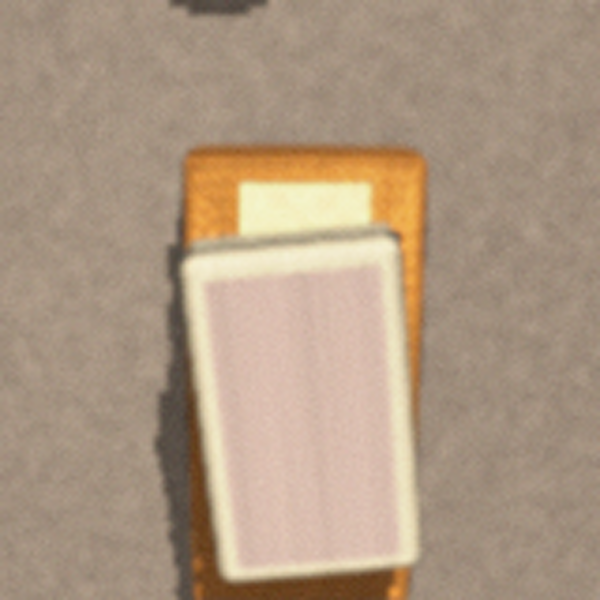

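The reel lies flat on the foot around the post. Tin top corners in the crop are (183,257), (400,237), (417,560) and (227,581).

```bash
python3 - <<'E'
from h import *
c=np.load("t1.npy",allow_pickle=True).item()
P=lambda x,y,z:plane("wrist",(240+(x+.5)/3.75-.5,120+(y+.5)/3.75-.5),z,c)[:2]*1000
A=np.array([P(*p,.062) for p in[(183,257),(400,237),(417,560),(227,581)]])
print(A,A.mean(0),[np.linalg.norm(A[i]-A[(i+1)%4]) for i in range(4)],[round(float(np.degrees(np.arctan2(*(A[i]-A[j])[::-1]))),1) for i,j in((0,3),(1,2),(1,0),(2,3))])
E
```

```text
[[629.20731947 237.05258081]
 [684.55091974 242.355287  ]
 [692.41840668 149.74895761]
 [638.87597677 143.09491565]] [661.26315566 193.06293527] [np.float64(55.5970573320885), np.float64(92.93992465235954), np.float64(53.95431469684479), np.float64(94.4538288144772)] [95.9, 94.9, 5.5, 7.1]
```

```bash
python3 - <<'E'
from h import *
a=cv2.imread('pics/r2.png'); crop(a,210,220,290,330,5.4,"_a.png"); b=cv2.imread('pics/t1.png'); crop(b,170,220,250,330,5.4,"_b.png")
cv2.imwrite("pics/pads.png",np.hstack([cv2.imread("pics/_a.png")[:590,:400],cv2.imread("pics/_b.png")[:590,:400]]))
E
```

```text
(no output)
```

View pics/pads.png

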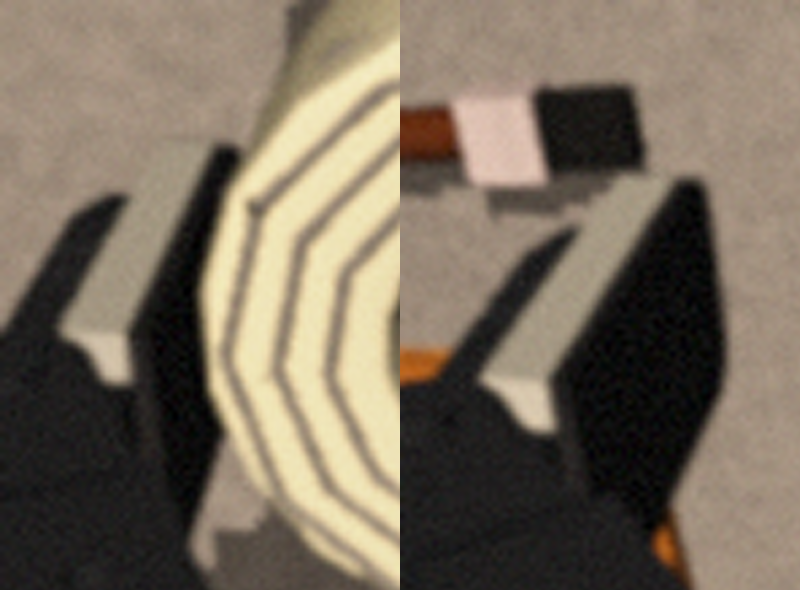

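```bash
python3 - <<'E'
from h import *
from scipy.spatial.transform import Rotation as Ro
def chk(n,tp,rot,pts,y,x0):
    c=np.load(n+".npy",allow_pickle=True).item(); T=Ro.from_euler("xyz",rot,degrees=True).as_matrix()
    for p in pts:
        uv=(x0+p[0]/5.4,220+p[1]/5.4); C,v=ray("wrist",uv,c); C=T.T@(C-tp); v=T.T@v
        for s in(y,-y):
            k=(s-C[1])/v[1]
            if k>0: print(n,p,(C+k*v).round(4))
chk("t1",[.6566,.2354,.2803],[-179.82,0,90.03],[(290,180),(322,340),(255,530),(153,378),(165,400)],.0425,170)
chk("r2",[.6593,.191,.1694],[-179.86,0,90],[(230,148),(132,335),(190,540)],.0303,210)
E
```

```text
t1 (290, 180) [ 0.0112 -0.0425  0.0543]
t1 (322, 340) [-0.0063 -0.0425  0.0573]
t1 (255, 530) [-0.0097 -0.0425  0.033 ]
t1 (153, 378) [ 0.0129 -0.0425  0.0199]
t1 (165, 400) [ 0.0103 -0.0425  0.0212]
r2 (230, 148) [ 0.0106 -0.0303  0.0627]
r2 (132, 335) [ 0.0127 -0.0303  0.0269]
r2 (190, 540) [-0.0109 -0.0303  0.0344]
```

Pad geometry is consistent: the reach is about 67 mm at 58 mm opening. Grasping the tin.

```bash
python3 - <<'E'
from h import *
x,y=.6613,.1930; R=[180,0,95.6]
robot.line_to([x,y,.19],vel=.15,rotation=R)
robot.line_to([x,y,.111],vel=.07); st("at")
robot.set_gripper(.04); st("closed")
robot.line_to([x,y,.14],vel=.05); robot.pause(.1); st("up")
shot("wrist","t2"); shot("scene","t2s")
E
python3 -c "
import cv2,numpy as np
a=cv2.imread('pics/t2.png')[130:,140:500];b=cv2.resize(cv2.imread('pics/t2s.png')[190:310,380:540],(360,270))
cv2.imwrite('pics/t22.png',np.hstack([a,b]))"
```

```text
at t28.3 [0.6617 0.193  0.1117] [179.94   0.    95.6 ] F [ 0.47 -0.08  1.16] w0.0851
closed t28.7 [0.6617 0.193  0.1118] [179.93  -0.    95.6 ] F [-0.49 -0.26  4.29] w0.0570
up t29.5 [0.661  0.193  0.1394] [-179.95   -0.     95.6 ] F [-0.24  0.05 -1.01] w0.0564
```

View pics/t22.png

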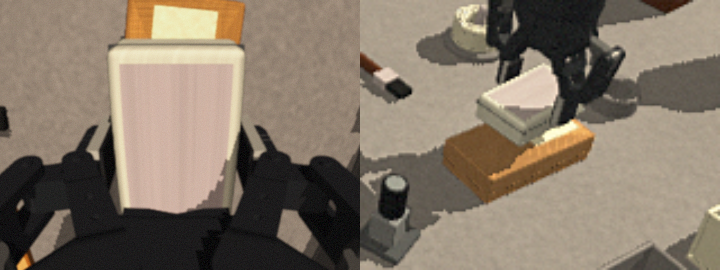

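The tin is held square to the pads and level. Carrying it past the small tray for a look.

```bash
python3 - <<'E'
from h import *
robot.line_to([.6613,.193,.22],vel=.15)
robot.line_to([.4535,-.42,.24],vel=.28,rotation=[180,0,90]); robot.pause(.3)
i=shot("wrist","s1"); st(); shot("top","s1t")
crop(i,180,60,440,240,3,"s1c.png")
E
```

```text
t33.1 [ 0.4536 -0.4199  0.24  ] [180.     0.    90.01] F [-0.02  0.35 -1.76] w0.0568
```

View pics/s1c.png

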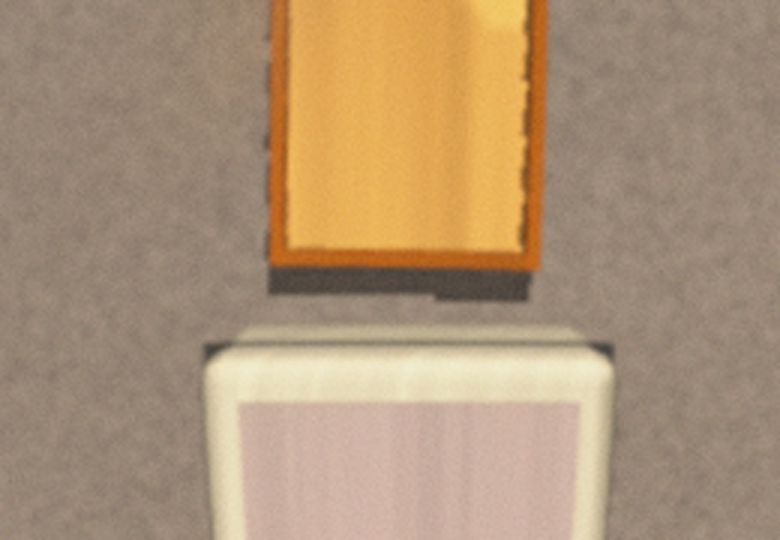

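```bash
python3 - <<'E'
from h import *
c=np.load("s1.npy",allow_pickle=True).item(); i=cv2.imread("pics/s1.png"); hsv=cv2.cvtColor(i,cv2.COLOR_BGR2HSV)
m=cv2.inRange(hsv,(5,130,60),(28,255,255)); m=cv2.morphologyEx(m,cv2.MORPH_CLOSE,np.ones((5,5)))
for k in cv2.findContours(m,cv2.RETR_EXTERNAL,cv2.CHAIN_APPROX_NONE)[0]:
    if cv2.pointPolygonTest(k,(310,120),False)>0:
        print(cv2.boundingRect(k))
        P=np.array([plane("wrist",p[0]+0.,.010,c)[:2] for p in k],np.float32)*1000
        print(cv2.minAreaRect(P))
g=lambda x,y:plane("wrist",(180+(x+.5)/3-.5,60+(y+.5)/3-.5),.190,c)
print("tin front top L,R",g(205,360),g(613,360),"edge",g(409,345))
E
```

```text
(269, 22, 94, 129)
((453.1796569824219, -318.78802490234375), (126.52944946289062, 88.45487976074219), 88.79539489746094)
tin front top L,R [ 0.42615805 -0.37372     0.19      ] [ 0.48063672 -0.37373191  0.19      ] edge [ 0.45339195 -0.37186881  0.19      ]
```

Tray at (0.453,−0.318), yaw about −1°. Both views agree to 1.5 mm, and the tin is centred in the grip. Lowering.

```bash
python3 - <<'E'
from h import *
x,y=.4533,-.318; R=[180,0,89.1]
robot.line_to([x,y,.20],vel=.15,rotation=R)
print(robot.line_to([x,y,.10],vel=.09,guard=10)); robot.pause(.1)
hit=robot.line_to([x,y,.0785],vel=.025,guard=4); st("hit %s"%hit)
shot("wrist","s2"); shot("scene","s2s")
E
python3 -c "
import cv2,numpy as np
a2=cv2.imread('pics/s2.png')[130:,140:500];b=cv2.resize(cv2.imread('pics/s2s.png')[220:340,130:290],(360,270))
cv2.imwrite('pics/s22.png',np.hstack([a2,b]))"
```

```text
False
hit True t36.1 [ 0.4531 -0.3178  0.0817] [-1.7998e+02 -3.0000e-02  8.9100e+01] F [-0.62  0.63  5.95] w0.0566
```

View pics/s22.png

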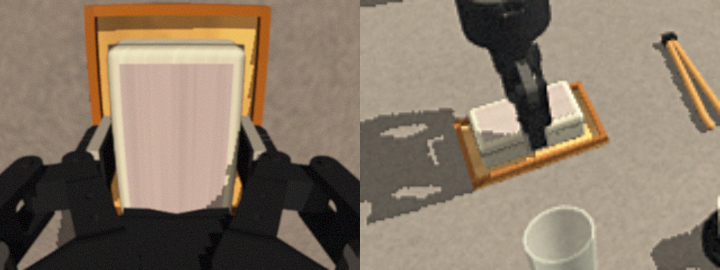

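The tin touches at z=0.0817 (0.0818 expected), inside the tray. Releasing, then on to the box.

```bash
python3 - <<'E'
from h import *
x,y=.4533,-.318
robot.set_gripper(.075); st("rel")
robot.line_to([x,y,.20],vel=.12); robot.set_gripper(.085)
robot.line_to([x,y,.26],vel=.2); shot("wrist","s3"); shot("scene","s3s"); st()
robot.line_to([.655,.21,.28],vel=.28,rotation=[180,0,90]); robot.pause(.3)
i=shot("wrist","b1"); st(); crop(i,230,110,410,290,3.3,"b1c.png")
E
python3 -c "
import cv2,numpy as np
a2=cv2.imread('pics/s3.png')[100:370,140:500];b=cv2.resize(cv2.imread('pics/s3s.png')[220:340,130:290],(360,270))
cv2.imwrite('pics/s33.png',np.hstack([a2,b]))"
```

```text
rel t36.5 [ 0.4526 -0.3173  0.0808] [-1.7991e+02 -1.0000e-01  8.9100e+01] F [ 0.17  0.17 -1.  ] w0.0753
 t38.5 [ 0.4531 -0.3177  0.2591] [-1.7987e+02 -1.4000e-01  8.9100e+01] F [ 0.12 -0.67  0.47] w0.0852
 t41.0 [0.655  0.2097 0.2801] [180.    -0.    89.98] F [ 0.48 -0.34  0.29] w0.0845
```

View pics/s33.png

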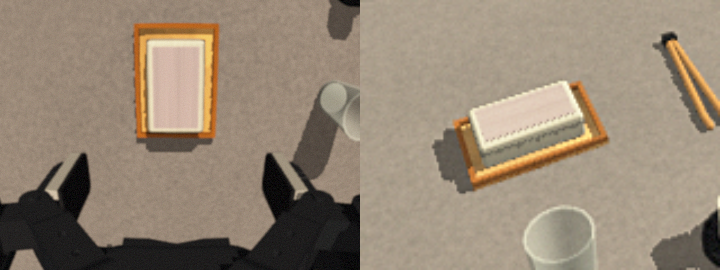

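View pics/b1c.png

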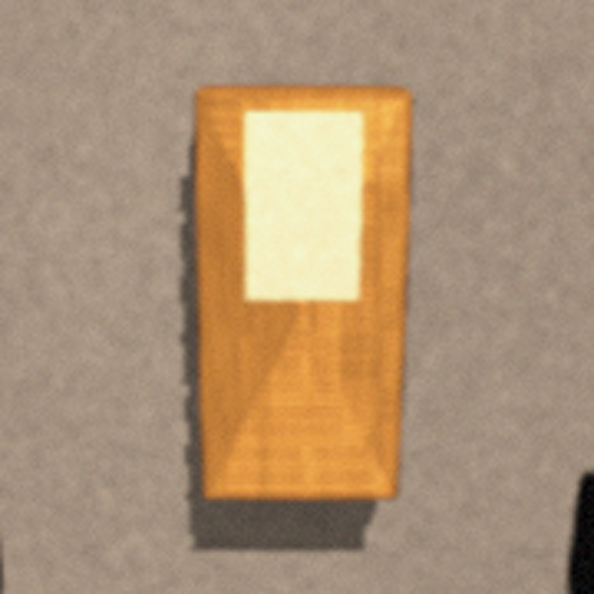

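The tin lies flat in its tray. The box is now bare, spanning about (194..411, 90..498) in the crop.

```bash
python3 - <<'E'
from h import *
c=np.load("b1.npy",allow_pickle=True).item()
P=lambda x,y,z:plane("wrist",(230+(x+.5)/3.3-.5,110+(y+.5)/3.3-.5),z,c)[:2]*1000
A=np.array([P(*p,.034) for p in[(194,87),(412,87),(398,498),(204,498)]])
print(A,A.mean(0),[np.linalg.norm(A[i]-A[(i+1)%4]) for i in range(4)],[round(float(np.degrees(np.arctan2(*(A[i]-A[j])[::-1]))),1) for i,j in((0,3),(1,2),(1,0),(2,3))])
i=cv2.imread("pics/b1.png"); m=cv2.inRange(cv2.cvtColor(i,cv2.COLOR_BGR2HSV),(5,120,60),(35,255,255)); m=cv2.morphologyEx(m,cv2.MORPH_CLOSE,np.ones((5,5)))
for k in cv2.findContours(m,cv2.RETR_EXTERNAL,cv2.CHAIN_APPROX_NONE)[0]:
    if cv2.pointPolygonTest(k,(320,235),False)>0:
        print(cv2.minAreaRect(np.array([plane("wrist",p[0]+0.,.034,c)[:2] for p in k],np.float32)*1000))
E
```

```text
[[626.9901533  259.14934353]
 [694.21018893 259.25767689]
 [694.02561879 119.53892282]
 [626.90390272 119.77269548]] [660.53246594 189.42965968] [np.float64(67.2201229188082), np.float64(139.71887598138503), np.float64(67.12212316126072), np.float64(139.37667473943145)] [90.0, 89.9, 0.1, -0.2]
((660.17236328125, 189.21524047851562), (140.42295837402344, 67.85298919677734), 89.59880065917969)
```

```bash
python3 - <<'E'
from h import *
x,y=.6604,.1893; R=[180,0,89.9]
robot.line_to([x,y,.16],vel=.15,rotation=R)
robot.line_to([x,y,.078],vel=.07,guard=10); st("at")
robot.set_gripper(.05); st("closed")
robot.line_to([x,y,.11],vel=.05); robot.pause(.1); st("up")
shot("wrist","b2"); shot("scene","b2s")
E
python3 -c "
import cv2,numpy as np
a=cv2.imread('pics/b2.png')[130:,140:500];b=cv2.resize(cv2.imread('pics/b2s.png')[190:310,380:540],(360,270))
cv2.imwrite('pics/b22.png',np.hstack([a,b]))"
```

```text
at t43.3 [0.6608 0.1894 0.0787] [ 1.7994e+02 -1.0000e-02  8.9900e+01] F [ 0.11  0.22 -0.63] w0.0847
closed t43.6 [0.6609 0.1894 0.0789] [ 1.7992e+02 -1.0000e-02  8.9900e+01] F [0.07 0.49 6.03] w0.0666
up t44.5 [0.6601 0.1893 0.1095] [-179.96    0.     89.9 ] F [ 0.25 -0.52 -2.94] w0.0665
```

View pics/b22.png

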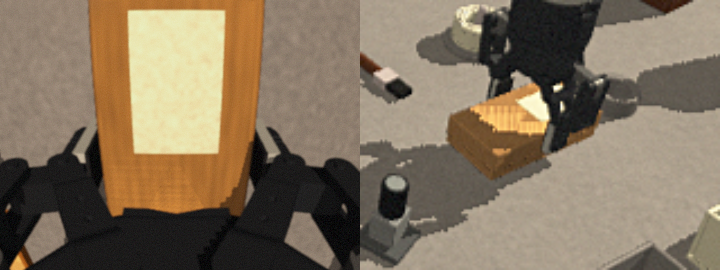

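The box is held level. Carrying it past the large tray for a check.

```bash
python3 - <<'E'
from h import *
robot.line_to([.6604,.1893,.22],vel=.15)
robot.line_to([.4706,-.14,.24],vel=.25,rotation=[180,0,92]); robot.pause(.3)
i=shot("wrist","l1"); st()
c=robot.get_calibration("wrist")
hsv=cv2.cvtColor(i,cv2.COLOR_BGR2HSV)
m=cv2.inRange(hsv,(5,130,60),(28,255,255)); m=cv2.morphologyEx(m,cv2.MORPH_CLOSE,np.ones((5,5)))
for k in cv2.findContours(m,cv2.RETR_EXTERNAL,cv2.CHAIN_APPROX_NONE)[0]:
    if cv2.contourArea(k)>1500:
        P=np.array([plane("wrist",p[0]+0.,.010,c)[:2] for p in k],np.float32)*1000
        print(cv2.boundingRect(k),cv2.minAreaRect(P))
E
```

```text
t47.5 [ 0.4707 -0.1397  0.24  ] [-180.     -0.     92.03] F [ 0.21  0.1  -2.68] w0.0665
(228, 0, 177, 347) ((470.0845947265625, -149.94998168945312), (176.03245544433594, 398.7965087890625), 2.3014519214630127)
(0, 0, 51, 122) ((57.470008850097656, 65.70956420898438), (87.62841796875, 250.71240234375), 36.84818649291992)
```

View pics/l1.png

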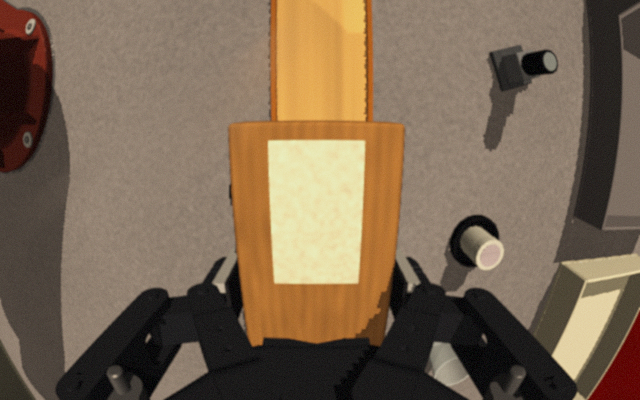

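The tray's sides show at x≈271 and 372 above the held box, whose front edge is at y≈122. I'll use them for the lateral position and yaw.

```bash
python3 - <<'E'
from h import *
c=np.load("l1.npy",allow_pickle=True).item(); i=cv2.imread("pics/l1.png"); hsv=cv2.cvtColor(i,cv2.COLOR_BGR2HSV)
m=cv2.inRange(hsv,(5,130,60),(28,255,255))
L=[];Rr=[]
for v in range(5,112,4):
    xs=np.where(m[v,230:420])[0]+230
    L.append(plane("wrist",(xs[0]-.5,v),.010,c)[:2]);Rr.append(plane("wrist",(xs[-1]+.5,v),.010,c)[:2])
L=np.array(L);Rr=np.array(Rr)
for n,A in(("L",L),("R",Rr)):
    p=np.polyfit(A[:,1],A[:,0],1); print(n,"x at y=0",p[1],"yaw",-np.degrees(np.arctan(p[0])),A[:,1].min(),A[:,1].max())
z=.24-.0787+.034
print("box front",[plane("wrist",(u,123),z,c) for u in(230,404)])
# corners of near end in w1: far end check from c1 / w1
c1=np.load("w1c.npy",allow_pickle=True).item()
print(plane("wrist",(172,250),.010,c1),plane("wrist",(228,249),.010,c1))
c2=np.load("c1.npy",allow_pickle=True).item()
print(plane("wrist",(114,97),.010,c2),plane("wrist",(187,82),.010,c2))
a=np.radians(2.3);Rm=np.array([[np.cos(a),-np.sin(a)],[np.sin(a),np.cos(a)]])
for s in((-49,85),(49,85),(-49,-85),(49,-85)): print(s,(Rm@np.array(s)/1000+[.4706,0]).round(4))
E
```

```text
L x at y=0 0.4214322339708973 yaw 2.4030821258527446 -0.06397601561174074 0.041890405597007324
R x at y=0 0.5198109924363651 yaw 2.2451899852810393 -0.060175228259919 0.046075049461838005
box front [array([ 0.43593831, -0.07174423,  0.1953    ]), array([ 0.5009677 , -0.06942037,  0.1953    ])]
[0.42224623 0.08275542 0.01      ] [0.520088   0.08817408 0.01      ]
[ 0.43087243 -0.0894016   0.01      ] [ 0.52584065 -0.08454707  0.01      ]
(-49, 85) [0.4182 0.083 ]
(49, 85) [0.5161 0.0869]
(-49, -85) [ 0.4251 -0.0869]
(49, -85) [ 0.523 -0.083]
```

Everything agrees: tray centre (0.4706, 0), yaw 2.3°. Lowering; contact expected at 0.0789+0.004=0.083.

```bash
python3 - <<'E'
from h import *
x,y=.4706,-.0003; R=[180,0,92.3]
robot.line_to([x,y,.20],vel=.15,rotation=R)
print(robot.line_to([x,y,.10],vel=.09,guard=10)); robot.pause(.1)
hit=robot.line_to([x,y,.0795],vel=.025,guard=4); st("hit %s"%hit)
shot("wrist","l2"); shot("scene","l2s")
E
python3 -c "
import cv2,numpy as np
a2=cv2.imread('pics/l2.png')[70:340,140:500];b=cv2.resize(cv2.imread('pics/l2s.png')[180:300,260:420],(360,270))
cv2.imwrite('pics/l22.png',np.hstack([a2,b]))"
```

```text
False
hit True t50.7 [ 4.704e-01 -2.000e-04  8.290e-02] [-1.7997e+02 -1.0000e-02  9.2300e+01] F [-1.84 -0.17  5.3 ] w0.0668
```

View pics/l22.png

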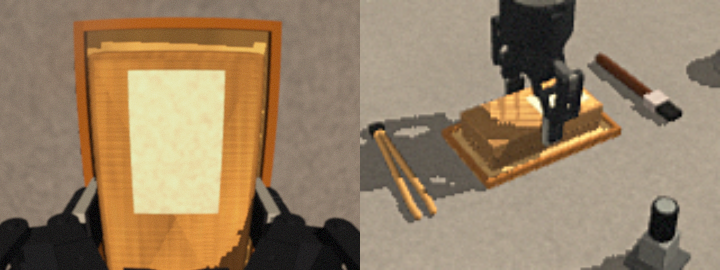

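Contact at 0.0829, and the box is inside the tray. Releasing, backing off and checking everything.

```bash
python3 - <<'E'
from h import *
x,y=.4706,-.0003
robot.set_gripper(.082); st("rel")
robot.line_to([x,y,.20],vel=.1); robot.set_gripper(.085)
robot.line_to([x,y,.30],vel=.2); shot("wrist","l3")
robot.goto_joints([-86.442,5.964,5.575,89.605,0,77.527]); robot.pause(.3)
s=shot("scene","f"); t=shot("top","ft"); st()
crop(t,180,100,460,230,2.8,"ftc.png")
crop(s,150,180,520,370,2.1,"fc.png")
E
```

```text
rel t51.1 [ 0.4697 -0.      0.0819] [-1.7988e+02 -4.0000e-02  9.2300e+01] F [-0.63  0.39 -0.14] w0.0821
 t56.0 [ 0.1659 -0.5766  0.304 ] [179.99   0.    16.05] F [-0.05  1.04 -0.32] w0.0849
```

View pics/ftc.png

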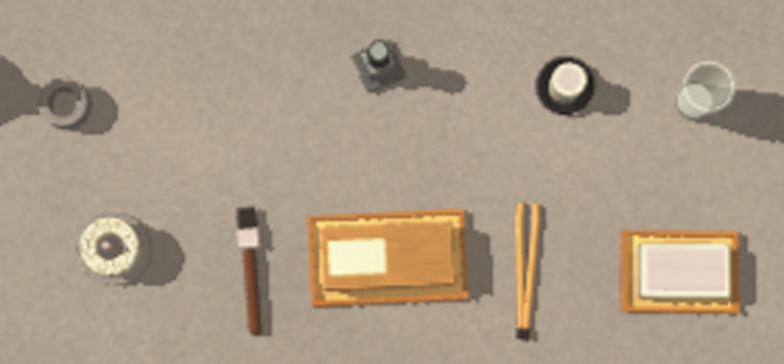

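View pics/fc.png

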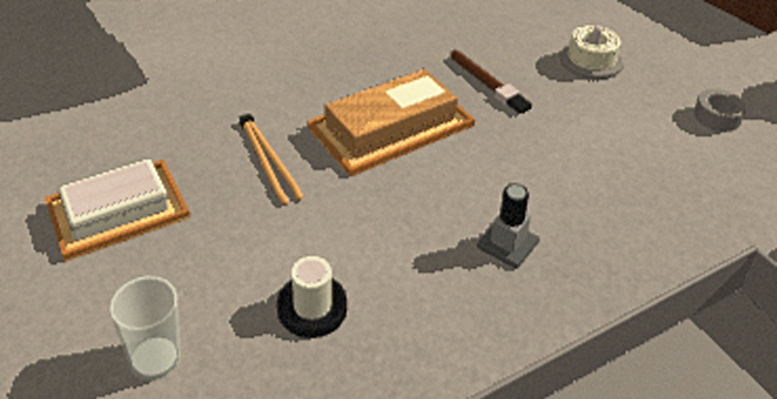

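View pics/l3.png

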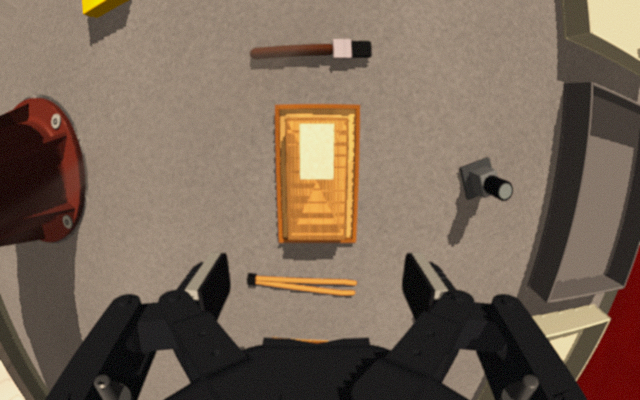

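The final views show all four items home, flat and centred: can in cup (569,80), reel on post (110,247), tin in small tray (685,270) and box in large tray (388,255) in the top crop. Beaker and magnifier are at their starting pixels.

```bash
python3 - <<'E'
from h import *
robot.job_done()
E
```

```text
the job is handed in; nothing more can be done
```

I put away all four items in the order asked: film can in the cup, reel over the post, tin in the small tray and paper box in the large tray. Each was lowered slowly until it touched, then let go. I handed the job in at about 56 s on the robot's clock.

- **Contact heights:** each first contact was within 0.5 mm of the height expected for the bottom of its place.
- **Final pictures:** the scene and top views show all four upright, flat and clear of the walls. The beaker, magnifier and yellow look-alike are where they started, and the arm is back at its start pose, touching nothing.
- **Forces:** at the moments I read the sensor, the force on the tool stayed below about 7 N.
- **Disagreements:** none of the checks failed. Positions measured from different cameras differed by no more than about 4 mm, well inside the 9–10 mm clearances.

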